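# Zero the batch counter with the pen scanner

## Robot

A 6-joint arm with a two-finger parallel gripper is mounted at the origin on the work surface. World frame = base frame: x ahead of the robot, y to its left, z up, the work surface at z = 0. Lengths are in mm, angles in degrees, forces in N, time in s.
With the tool pointing down it reaches from about 300 to 850 mm from the base axis. Payload 4.2 kg.
Tool frame: the origin (TCP) lies midway between the tips of the shut fingers; the grasp point (between the pads) lies 19 mm behind it (env.grasp_offset is the z of the grasp point in the tool frame, in mm); z points along the fingers, y is the line along which they close (so a half turn about z gives the same grasp; the last joint's range is limited). The gripper opens to 91 mm and grips with 3 to 60 N. Pads are 32 mm wide; open, the fingers measure 118 mm over their backs; the gripper's body (76 mm by 178 mm) begins 60 mm behind the grasp point.
Start: joints at [74.026, 18.312, 89.639, -0, 72.044, -1.146], TCP at [147.156, 555.867, 213.976] pointing down, gripper open.
Joint ranges: [-177.97, 177.97], [-48.28, 115.42], [12.27, 149.76], [-77.06, 257.06], [2.81, 150.46], [-146.56, 146.56]. Speed limits (degrees/s): [147.25, 147.25, 180, 180, 180, 180].

## Interface

Orientations are given as a 3x3 rotation matrix whose columns are the frame's x, y, z axes.
In Python, from bench import env gives the robot as it stands.
- The arm moves only by the tool apply_moves, never from a script. Its argument "increments" is one flat list of numbers, 7 for each row, row after row: the opening, from 0 (shut) to 1 (fully open), then the shift along the world's x, y, z in cm, then the turn, a rotation vector about the world's x, y, z in rad. A call has 1 to 20 rows; each row is the pose to reach, as a shift and turn from the pose commanded when the call began; what a row does not reach only later rows make up. A row lasts 1/10 s, in which the tool goes at most 50 mm and 8.59 degrees, less where a joint would pass 70% of its speed; a pose out of reach is approached as far as the arm can. A call with a gripper value outside its range is refused whole. The fingers move at their own pace and stop on an object; "grip_force" is the grip in N (left out, the last holds). Time passes only in rows, so rows that repeat a pose let the fingers close. It gives the time, the measured TCP pose, the force, the opening and the grip force at its end, in the units of the state.
- env.sense(): the state, without advancing time (a new reading comes with each control period).
- env.grab_frame(name): name is "scene" or "top" or "wrist"; returns (picture, depth): 420x560x3 uint8, red, green, blue; 420x560 float32, mm along the optical axis (not along the pixel's ray), 0 where there is no reading.
- env.camera_model(name): a dict with "K" (3x3 intrinsics, pixels), "world_from_camera" (4x4, takes a point from camera to world coordinates); the wrist camera has in their place "tool_from_camera" (4x4, takes a point from camera to tool coordinates, whose origin is the TCP and whose axes are the flange's). Camera axes: x right, y up, looking along -z (the intrinsics and any distortion apply to the point x, -y, -z); pixel columns grow to the right and rows downward; lengths in mm; the calibration is good to about 2 mm. A picture is of the moment at which its call begins: read the wrist's pose just before it. camera_model takes no time and is no camera call.
- env.close_job(): hands the job in; it is judged then, once.
The state is a dict: "clock": time; "joint_pos": joint angles; "joint_velocities": joint speeds; "effort": joint torques, N m; "ee_pos": TCP position; "tcp_rot": TCP orientation; "wrist_force": force on the tool from outside, world axes, zero at the start; "wrist_torque": the same for the moment, N m; "width": finger opening in mm; "grasp_force": force on a finger pad.
Only numpy, scipy, OpenCV 4.12 (cv2) and the standard library are available. Lean on these libraries where they do the work, as an engineer would, in place of code of your own. Each camera call takes 0.05 s, during which the arm holds its last target. There are 200 camera calls.

## Task

Start a new batch at the leather bench: take the pen scanner out of the tool rack, hold it upright with its nose about 3 cm above the middle of the bar code on the job card, steady for two seconds and without touching the card. Then put the same pen's nose through the round hole in the top of the batch counter and push the recessed reset key down, without forcing it; finish while still gripping the pen and holding the key down. Do not press the key under the square hole, and leave everything else on the bench where it is.

Things in the scene. Friction and masses are not known exactly. Their poses are not given: they have to be found in the camera images.
- pen: Pen scanner, standing nose down in any of the rack's three holes; the only square-bodied tool there. Aluminium body 20 x 20 x 74 mm above a straight steel nose 8 mm in diameter, 65 mm long; 50 to 100 g. Origin at the nose end, on the axis; z up along the pen; x and y square to the flats and within a few degrees of the rack's x and y. In the rack its nose end is 15 mm above the table.
- pen_tip (a point): Centre of the flat end of the pen's nose (same point as the pen's origin). The square body to grip spans 65 to 139 mm above it; grip it from above on the two flats that face the rack's x and -x, the neighbouring tools stand 55 mm away along the rack's y.
- rack: Fixed wooden tool rack, open in front: a board 50 mm (x) by 170 mm (y) by 12 mm, top 80 mm above the table, on two end posts, with three holes of 10 mm in a row along its y at -55, 0 and 55 mm. Origin on the table under its centre. Tools lift straight up out of it.
- awl: Bystander in the rack: awl with a pear-shaped dark wooden handle, 30 mm across and 55 mm tall above the rack. Origin at the foot of the handle.
- punch: Bystander in the rack: round dark steel punch, 18 mm shaft with a 26 mm mushroom head, 64 mm tall above the rack. Origin at the foot of the thick part.
- job_board: Fixed plywood board 150 (x) x 100 (y) x 8 mm flat on the table, with the white job card 85 x 85 mm on it. Origin on the table under its centre.
- code (a point): The middle of the bar code printed on the job card, on the card's upper face, 9 mm above the table. The bars fill about 50 mm (x) by 28 mm (y). z points up.
- weight: Bystander: brass paperweight 30 x 60 x 20 mm lying on the job board beyond the card, its near edge about 65 mm from the middle of the bar code. Origin at the centre of its underside.
- counter: Fixed batch counter, a grey box 130 (x) x 150 (y) x 70 mm high with a dark display on the far (+x) half of its top and two holes on the near half, left round, right square. Origin on the table under its centre.
- reset_hole (a point): Centre of the round hole, 14 mm diameter, level with the counter's top face (70 mm above the table). The top is 10 mm thick there, open space below. z points up. The reset key's flat white face, 19 mm across, lies 20 mm below this point when not pressed.
- reset_key (a joint): Travel of the reset key under the round hole, pushed straight down against a spring: 0 up, 0.008 m fully down. It springs back. It takes about 2 N to start and 6 N at the bottom, then meets a hard stop. It counts as down from 0.005 m.
- mode_hole (a point): Centre of the square hole, 14 x 14 mm, 70 mm to the right (-y of the counter) of the round one; another key lies below it, to be left alone.
- mode_key (a joint): Travel of the key under the square hole, 0 up to 0.008 m down; to be left up.
- spool: Bystander: standing thread spool, 50 mm across, 55 mm tall. Origin at the centre of its underside.
- jar: Bystander: closed jar, 56 mm across, 75 mm tall. Origin at the centre of its underside.
- tape: Bystander: roll of paper tape lying flat, 90 mm across, 25 mm high. Origin at the centre of its underside.
- wax: Bystander: block of wax 50 x 35 x 22 mm lying on the bench beyond the rack. Origin at the centre of its underside.
- mallet: Bystander: wooden mallet lying beyond the rack, handle towards the middle of the bench. Origin under its middle.
Mind the look-alikes: they are no part of the job. What is shaped like the pen but blue is not meant.

How it is judged (in metres and radians):
On the way:
1. the pen, held upright by the gripper, points its nose at the bar code from 10 to 60 mm above it, within 15 mm of its middle, steady for 1 s without touching the card (contact force between the fingers and pen above 2 N and angle between pen's own z axis and vertical below 0.25 rad and horizontal distance between pen_tip and code below 0.015 m and z of pen_tip in the frame of code between 0.01 and 0.06 m and linear speed of pen below 0.03 m/s and contact force between pen and job_board below 0.1 N), for 1 s.
At the end, for the whole second after the job is handed in: The gripper still holds the pen (upright within 0.25 rad), its nose is through the round hole (at least 22 mm below the top), and it keeps the reset key at least 5 mm down with more than 2 N, at rest; the other key is up (contact force between the fingers and pen above 2 N and angle between pen's own z axis and vertical below 0.25 rad and value of joint reset_key above 0.005 m and value of joint mode_key below 0.002 m and z of pen_tip in the frame of reset_hole below -0.022 m and horizontal distance between pen_tip and reset_hole below 0.008 m and contact force between pen and counter above 2 N and linear speed of pen below 0.02 m/s); the arm keeps its last pose, push and grip.
It fails at once if the pen touches the job board or its card (contact force between pen and job_board above 0.5 N).
It fails at once if the counter is forced with more than 45 N (contact force between pen and counter above 45 N).
It fails at once if the other key is pressed (value of joint mode_key above 0.004 m).
It fails at once if a bystander is moved by more than 30 mm (distance of any of awl, punch, weight, spool, jar, tape, wax, mallet from where it was at the start of the episode above 0.03 m).
It also fails if it takes over 51 s, if anything falls off the work surface, if the arm or the gripper's body presses on something with over 40 N, if the wrist force passes 120 N, or if a joint passes its speed limit or range.

## Working session

There is one attempt and no reset: what is moved stays moved. The work goes in short steps, Python scripts to look and compute and a tool call to move; the robot and the scene stay as the last step left them, time stands still between calls to the robot, and variables do not carry over. Pictures are saved under pics/ and viewed, at most 10 in all, crops included, and the job is handed in when it is done.

Besides the shell and the picture viewer there is one more tool, called after "Call:" by a JSON object that holds its "op" and its "data". apply_moves: Moves the arm, as the interface text tells. Its arguments: {"type":"object","properties":{"increments":{"type":"array","items":{"type":"number"}},"grip_force":{"type":"number"}},"required":["increments"]}

```bash
ls; mkdir -p pics; python3 - <<'E'
from bench import env
import cv2,numpy as np
for n in ["top","scene"]:
    p,d=env.grab_frame(n); m=env.camera_model(n)
    cv2.imwrite(f"pics/{n}1.png",p[:,:,::-1]); np.savez(f"pics/{n}1.npz",p=p,d=d)
    print(n,m)
s=env.sense(); print(s['clock'],s['ee_pos'],s['tcp_rot'],s['width'],env.grasp_offset)
E
```

```text
pics
top {'K': array([[534.50545817,   0.        , 281.68711184],
       [  0.        , 534.50545817, 201.68608924],
       [  0.        ,   0.        ,   1.        ]]), 'world_from_camera': array([[ 9.29633383e-02,  9.71835839e-01, -2.16547731e-01,
         3.42089176e+02],
       [-9.95660320e-01,  9.16727704e-02, -1.60196709e-02,
        -1.90776727e+01],
       [ 4.28304009e-03,  2.17097225e-01,  9.76140589e-01,
         1.40724107e+03],
       [ 0.00000000e+00,  0.00000000e+00,  0.00000000e+00,
         1.00000000e+00]])}
scene {'K': array([[399.66836159,   0.        , 278.97403158],
       [  0.        , 399.66836159, 206.35228729],
       [  0.        ,   0.        ,   1.        ]]), 'world_from_camera': array([[ 6.20538856e-01, -5.99238072e-01,  5.05811487e-01,
         1.06951483e+03],
       [ 7.84174348e-01,  4.72994639e-01, -4.01679802e-01,
        -3.69496610e+02],
       [ 1.45570877e-03,  6.45902318e-01,  7.63418677e-01,
         7.70706535e+02],
       [ 0.00000000e+00,  0.00000000e+00,  0.00000000e+00,
         1.00000000e+00]])}
0.1 [147.0544266  555.41679195 213.21383892] [[-9.66701532e-01  2.55906271e-01 -3.59263555e-04]
 [ 2.55906519e-01  9.66700302e-01 -1.54231789e-03]
 [-4.73886327e-05 -1.58289895e-03 -9.99998746e-01]] 91.30569295517859 -18.8
```

View pics/top1.png

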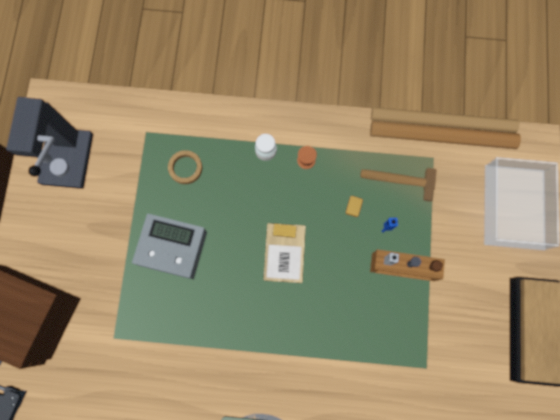

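View pics/scene1.png

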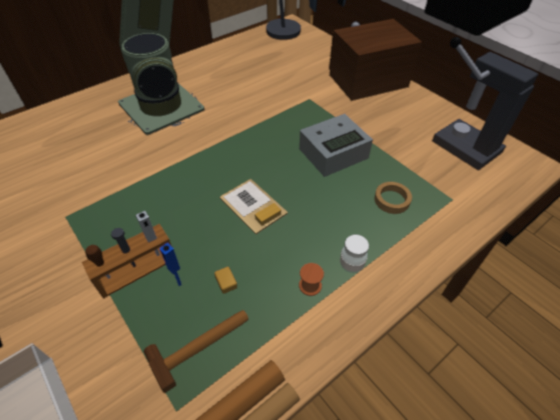

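Top view: the grey pen is at about (394,258) in the rack's left hole, with the punch at (415,262) and the awl at (436,266). The bar code is at (284,262), and the counter's holes are at (152,254) round and (179,261) square. The blue look-alike is at (390,224).

```bash
cat > h.py <<'E'
import numpy as np,cv2
def ray(m,uv,z,R=None,t=None):
    "pixels Nx2 -> world points on plane z"
    T=m['world_from_camera']; uv=np.atleast_2d(np.float64(uv)); K=m['K']
    d=np.c_[(uv[:,0]-K[0,2])/K[0,0],-(uv[:,1]-K[1,2])/K[1,1],-np.ones(len(uv))]@T[:3,:3].T
    o=T[:3,3]; return o+d*((z-o[2])/d[:,2])[:,None]
E
python3 - <<'E'
from bench import env
from h import *
m=env.camera_model("top"); f=np.load("pics/top1.npz"); p=f['p']
P=lambda uv,z:ray(m,uv,z).round(1).tolist()
print("pen",P((394,258),154),"code",P((284,262),9),"round",P((152,254),70),"sq",P((179,261),70))
hsv=cv2.cvtColor(p,cv2.COLOR_RGB2HSV)
# counter top / card outlines
def rect(mask,x0,y0,x1,y1,z,name):
    k=np.zeros_like(mask); k[y0:y1,x0:x1]=mask[y0:y1,x0:x1]
    c=max(cv2.findContours(k,0,2)[0],key=cv2.contourArea); r=cv2.minAreaRect(c)
    w=ray(m,r[0],z)[0]; b=ray(m,cv2.boxPoints(r),z); print(name,r,w.round(1),b.round(0)[:,:2].tolist())
rect(((hsv[...,1]<40)&(hsv[...,2]>150)).astype(np.uint8),255,235,315,290,9,"card")
rect(((hsv[...,0]<25)&(hsv[...,1]>100)).astype(np.uint8),365,240,450,290,80,"rack")
rect(((hsv[...,0]>90)&(hsv[...,1]<90)).astype(np.uint8),125,205,215,285,70,"counter")
a=cv2.resize(p[235:290,360:450],None,fx=5,fy=5,interpolation=2)
b=cv2.resize(p[210:280,130:210],None,fx=5,fy=5,interpolation=2)
c=cv2.resize(p[220:290,255:315],None,fx=5,fy=5,interpolation=2)
W=np.zeros((600,800,3),np.uint8)
W[:275,:450]=a;W[:350,400:800][:, :]=b if 0 else W[:350,400:800]
W[:a.shape[0],:a.shape[1]]=a; W[0:350,460:760]=c; W[300-50:600,0:400]=b
cv2.imwrite("pics/c2.png",W[...,::-1])
E
```

```text
pen [[510.0, -273.8, 154.0]] code [[492.0, -17.2, 9.0]] round [[474.5, 313.9, 70.0]] sq [[463.4, 244.3, 70.0]]
card ((283.51995849609375, 261.70135498046875), (33.72513198852539, 33.791656494140625), 3.814075469970703) [492.7 -15.8   9. ] [[448.0, 27.0], [536.0, 30.0], [538.0, -59.0], [450.0, -61.0]]
rack ((407.91973876953125, 265.6192321777344), (73.97367095947266, 24.31507682800293), 7.386044025421143) [ 504.2 -324.1   80. ] [[477.0, -231.0], [538.0, -235.0], [531.0, -418.0], [471.0, -412.0]]
counter ((168.98684692382812, 245.73855590820312), (62.563209533691406, 51.2874641418457), 14.470293045043945) [499.1 274.5  70. ] [[448.0, 360.0], [576.0, 347.0], [551.0, 188.0], [424.0, 204.0]]
```

View pics/c2.png

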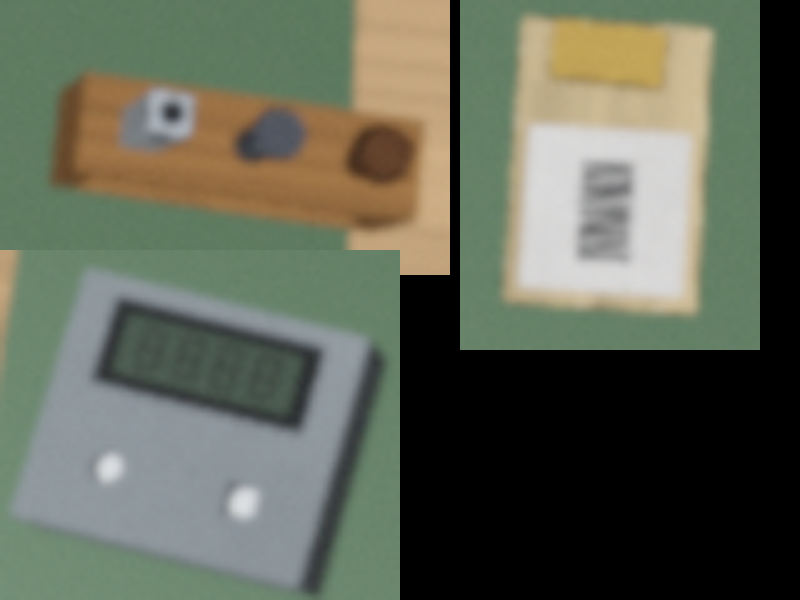

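The crop shows the pen top centred at full-image pixel (394.2,257.6) and the bar code at (284,262). The round hole, with its white key, is at (152,254) and the square one at (179,261). The sizes match the brief. I'm moving above the pen to look with the wrist camera.

Call:
{"op": "apply_moves", "data": {"increments": [1,2,-4,2,0,0,-0.08,1,4,-8.5,4,0,0,-0.2,1,36.3,-83,9,0,0,-1.35,1,36.3,-83,9,0,0,-1.35,1,36.3,-83,9,0,0,-1.35,1,36.3,-83,9,0,0,-1.35,1,36.3,-83,9,0,0,-1.35,1,36.3,-83,9,0,0,-1.35,1,36.3,-83,9,0,0,-1.35,1,36.3,-83,9,0,0,-1.35,1,36.3,-83,9,0,0,-1.35,1,36.3,-83,9,0,0,-1.35,1,36.3,-83,9,0,0,-1.35,1,36.3,-83,9,0,0,-1.35,1,36.3,-83,9,0,0,-1.35,1,36.3,-83,9,0,0,-1.35,1,36.3,-83,9,0,0,-1.35,1,36.3,-83,9,0,0,-1.35,1,36.3,-83,9,0,0,-1.35,1,36.3,-83,9,0,0,-1.35]}}

```text
clock: 2.1
ee_pos: [510.6, -276.4, 302.5]
tcp_rot: [[0.041, 0.999, -0.002], [0.999, -0.041, 0.001], [0.001, -0.002, -1.0]]
wrist_force: [-1.0, 0.8, -0.8]
width: 91.1
grasp_force: 0.0
```

```bash
cat >> h.py <<'E'
def wrist(env,name):
    s=env.sense(); p,d=env.grab_frame("wrist"); m=dict(env.camera_model("wrist"))
    T=np.eye(4); T[:3,:3]=s['tcp_rot']; T[:3,3]=s['ee_pos']
    m['world_from_camera']=T@m['tool_from_camera']
    cv2.imwrite(f"pics/{name}.png",p[...,::-1]); np.savez(f"pics/{name}.npz",p=p,d=d,K=m['K'],T=m['world_from_camera'])
    return m,p,d,s
E
python3 - <<'E'
from bench import env
from h import *
m,p,d,s=wrist(env,"w1")
print(s['joint_pos'],m['world_from_camera'].round(2),env.camera_model("wrist"))
f=np.load("pics/top1.npz");h=cv2.cvtColor(f['p'],cv2.COLOR_RGB2HSV)
mt=env.camera_model("top");v,u=np.nonzero((h[...,0]>110)&(h[...,1]>150)&(h[...,2]>60)); k=(u>375)&(u<410)&(v>210)&(v<240)
T=mt['world_from_camera'];K=mt['K'];z=f['d'][v[k],u[k]]
X=np.c_[(u[k]-K[0,2])/K[0,0]*z,-(v[k]-K[1,2])/K[1,1]*z,-z]@T[:3,:3].T+T[:3,3]
print(X.min(0),X.max(0))
E
```

```text
[-2.95533950e+01  1.65981546e+01  7.94900691e+01 -1.31050183e-02
  8.40052758e+01 -2.72132167e+01] [[ 1.0000e+00  4.0000e-02  1.0000e-02  5.1228e+02]
 [-4.0000e-02  9.7000e-01  2.3000e-01 -2.1071e+02]
 [-0.0000e+00 -2.3000e-01  9.7000e-01  4.7325e+02]
 [ 0.0000e+00  0.0000e+00  0.0000e+00  1.0000e+00]] {'K': array([[324.30113592,   0.        , 273.66450172],
       [  0.        , 324.30113592, 209.59641152],
       [  0.        ,   0.        ,   1.        ]]), 'tool_from_camera': array([[-7.36990101e-04,  9.72009433e-01,  2.34940673e-01,
         6.57746365e+01],
       [ 9.99999616e-01,  6.05074694e-04,  6.33570620e-04,
        -1.25514369e+00],
       [ 4.73679963e-04,  2.34941050e-01, -9.72009505e-01,
        -1.70717280e+02],
       [ 0.00000000e+00,  0.00000000e+00,  0.00000000e+00,
         1.00000000e+00]])}
[ 592.40644081 -272.32630169  127.70085918] [ 603.89094709 -260.77564674  143.19438149]
```

View pics/w1.png

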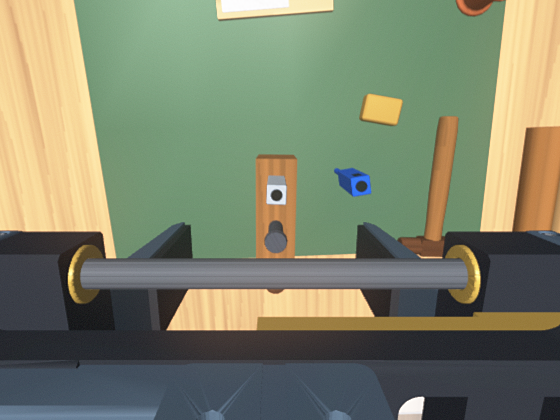

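Wrist view: the pen's top face is at about (276,194), the punch behind it at (275,233), and the blue pen stands to the right at (357,184). Next I'm measuring the pen's top face.

```bash
python3 - <<'E'
from h import *
f=np.load("pics/w1.npz");p=f['p'];m=dict(K=f['K'],world_from_camera=f['T'])
h=cv2.cvtColor(p,cv2.COLOR_RGB2HSV);k=np.zeros(p.shape[:2],np.uint8)
for thr in (185,200):
  k[:]=0;k[170:215,260:295]=((h[...,1]<40)&(h[...,2]>thr))[170:215,260:295]
  c=max(cv2.findContours(k,0,2)[0],key=cv2.contourArea);r=cv2.minAreaRect(c);print(thr,r,ray(m,cv2.boxPoints(r),154).round(1)[:,:2].tolist(),ray(m,r[0],154).round(1))
g=h[...,2];print(g[180:208:1,265:290:2])
# rack edges: wood at v rows below the pen top
w=((h[...,0]<18)&(h[...,1]>90)).astype(np.uint8)
for v in (165,172,210,225,240):
  u=np.nonzero(w[v,250:305])[0]+250; print(v,ray(m,[(u[0],v),(u[-1]+1,v)],80).round(1)[:,:2].tolist())
E
```

```text
185 ((275.8948059082031, 194.28793334960938), (19.20210075378418, 19.613157272338867), 3.3664612770080566) [[500.7, -281.0], [502.8, -261.1], [521.8, -263.0], [520.0, -282.9]] [[ 511.3 -271.9  154. ]]
200 ((275.5, 194.0), (18.0, 19.0), 90.0) [[501.9, -262.1], [520.7, -262.9], [520.1, -281.2], [501.0, -280.4]] [[ 510.9 -271.6  154. ]]
[[208 183 165 162 161 161 159 159 160 163 147 199 196]
 [208 180 165 162 161 162 159 160 160 163 149 200 196]
 [209 184 163 163 159 161 165 161 160 162 145 200 198]
 [210 177 162 158 156 158 158 159 156 156 144 202 196]
 [207 176 181 174 174 166 162 159 159 162 147 194 195]
 [207 231 236 234 232 228 222 221 220 220 200 186 195]
 [204 244 243 241 240 241 239 240 240 244 243 193 194]
 [206 247 240 240 240 243 243 237 238 240 245 191 197]
 [203 246 241 241 245 236 242 243 237 238 242 190 195]
 [208 246 240 243 230 177 157 226 240 237 239 190 200]
 [204 246 241 242 150  78  67 123 242 238 238 190 197]
 [204 243 242 214  75  55  56  60 196 242 233 189 195]
 [205 239 244 161  59  59  60  56 107 245 235 189 197]
 [205 244 243 117  56  61  64  59  72 244 238 188
[... 271 characters left out ...]
 191 198]
 [206 240 243 241  76  53  54  76 215 243 230 192 200]
 [206 238 239 247 181  94  94 161 243 242 228 191 197]
 [202 241 239 243 245 221 206 228 243 241 225 190 195]
 [207 246 242 242 248 248 249 246 241 244 219 194 197]
 [204 218 228 230 234 242 245 247 240 242 208 193 198]
 [205 196 176 172 179 189 193 181 178 183 180 198 195]
 [205 207 188 182 185 204 203 177 171 175 181 196 198]
 [206 209 191 183 186 208 207 192 181 183 181 195 195]
 [207 209 191 186 185 208 207 192 183 185 183 198 199]]
165 [[488.5, -249.2], [538.0, -251.2]]
172 [[488.1, -257.6], [537.8, -259.7]]
210 [[485.5, -305.0], [535.4, -307.1]]
225 [[484.4, -324.5], [533.6, -326.5]]
240 [[483.4, -344.4], [533.1, -346.4]]
```

Call:
{"op": "apply_moves", "data": {"increments": [0.7,0,0.2,-2,0,0,-0.02,0.7,0,0.4,-5,0,0,-0.04,0.7,0,0.4,-8,0,0,-0.04,0.7,0,0.4,-11,0,0,-0.04,0.7,0,0.4,-12,0,0,-0.04,0.7,0,0.4,-12,0,0,-0.04,0.7,0,0.4,-12,0,0,-0.04]}}

```text
clock: 2.85
ee_pos: [510.8, -269.9, 185.5]
tcp_rot: [[0.077, 0.997, 0.002], [0.997, -0.077, -0.001], [-0.001, 0.002, -1.0]]
wrist_force: [0.2, -1.2, 0.7]
width: 64.3
grasp_force: 0.0
```

```bash
python3 - <<'E'
from bench import env
s=env.sense();print(s['ee_pos'],s['wrist_force'],s['width'],s['joint_velocities'].round(2) if hasattr(s['joint_velocities'],'round') else s['joint_velocities'])
E
```

```text
[ 510.81163005 -269.92432299  185.5044156 ] [ 0.15248807 -1.16692813  0.71469276] 64.2893319710862 [-0.25 -0.43 -1.25 -0.03 -0.14  0.04]
```

Call:
{"op": "apply_moves", "data": {"increments": [0.7,0,-0.2,-3,0,0,0,0.7,0,-0.2,-6,0,0,0,0.7,0,-0.2,-7.9,0,0,0,0.7,0,-0.2,-7.9,0,0,0,0,0,-0.2,-7.9,0,0,0,0,0,-0.2,-7.9,0,0,0,0,0,-0.2,-7.9,0,0,0,0,0,-0.2,-7.9,0,0,0,0,0,-0.2,-7.9,0,0,0,0,0,-0.2,-7.9,0,0,0,0,0,-0.2,-7.9,0,0,0,0,0,-0.2,-7.9,0,0,0,0,0,-0.2,-7.9,0,0,0], "grip_force": 30}}

```text
clock: 4.15
ee_pos: [511.9, -272.5, 105.4]
tcp_rot: [[0.078, 0.997, 0.004], [0.997, -0.078, -0.001], [-0.001, 0.004, -1.0]]
wrist_force: [5.7, 0.3, -0.7]
width: 20.2
grasp_force: 30.0
```

The pen is gripped at 20.2 mm width, so I'm lifting it straight up.

Call:
{"op": "apply_moves", "data": {"increments": [0,0,0,1,0,0,0,0,0,0,3,0,0,0,0,0,0,6,0,0,0,0,0,0,9,0,0,0,0,0,0,12,0,0,0,0,0,0,14,0,0,0,0,0,0,14,0,0,0,0,0,0,14,0,0,0,0,0,0,14,0,0,0]}}

```text
clock: 5.05
ee_pos: [508.9, -271.6, 243.0]
tcp_rot: [[0.078, 0.997, -0.004], [0.997, -0.078, 0.002], [0.002, -0.004, -1.0]]
wrist_force: [-0.5, -0.1, -1.3]
width: 19.8
grasp_force: 30.0
```

```bash
python3 - <<'E'
from bench import env
from h import *
m,p,d,s=wrist(env,"w2"); print(s['ee_pos'],s['width'],s['grasp_force'],s['wrist_force'])
p2,d2=env.grab_frame("scene")
W=np.zeros((420,800,3),np.uint8);W[:,:400]=p[:,80:480];W[:400,400:]=cv2.resize(p2[150:350,50:250],(400,400))
cv2.imwrite("pics/v3.png",W[...,::-1])
E
```

```text
[ 508.91047016 -271.62054743  242.98162759] 19.782755442699326 29.98904049396515 [-0.48670364 -0.06329107 -1.33686891]
```

View pics/v3.png

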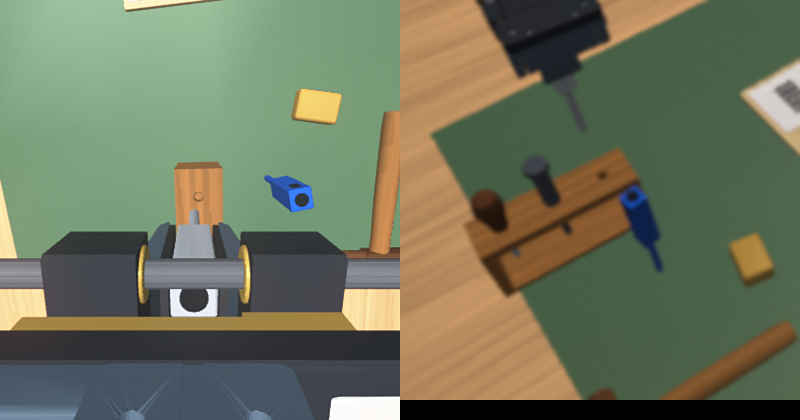

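The pen is clear of the rack and gripped. Its nose end shows at about (274,210) in the full wrist image, the other tools are still in place, and the empty hole is at (278,197). I'm measuring the nose offset from two views.

```bash
python3 - <<'E'
from h import *
f=np.load("pics/w2.npz");p=f['p'];m=dict(K=f['K'],world_from_camera=f['T'])
h=cv2.cvtColor(p,cv2.COLOR_RGB2HSV)
print(h[200:226:2,264:286:1,1])
for uv in ((274,208),(274,210),(274,212)): print(ray(m,uv,152.6).round(1))
E
```

```text
[[146 143 147 148 148 146 146 146 146 146 143 142 134 138 138 136 138 144
  144 144 145 144]
 [147 149 146 145 147 150 145 144 144 144 142 148 144 145 148 147 144 147
  148 146 144 146]
 [146 147 147 144 148 147 148 145 145 146 144 148 146 149 147 148 146 148
  145 147 144 145]
 [146 146 149 147 147 147 145 144 145 148 145 148 151 144 145 144 147 147
  146 150 147 142]
 [147 145 147 144 147 151 150 147 147 143 143 144 149 149 148 150 150 148
  145 142 145 143]
 [144 147 147 147 150 151  88  11  18  25  27  23   8  84 141 149 147 146
  147 145 144 147]
 [145 146 145 150 149  93  10  26  22  20  16  19  17  30  48 142 150 146
  149 145 144 142]
 [146 145 144 147 148  51  19  22  18  18  19  16  18  27  14 142 150 147
  149 144 145 143]
 [145 147 145 150 146  49  19  23  21  16  15  16  20  28  16 141 147 145
  148 143 146 142]
 [145 148 146 149 145  13  27  21  18  20  18  16  18  22  16 117 148 145
  145 143 144 144]
 [143 146 147 152 146  15  28  20  21  18  21  17  16  21  13 118 151 148
  146 144 145 145]
 [149 147 152 152 124  11  26  17  20  20  19  14  20  21  24  92 146 150
  150 148 150 144]
 [ 79  80  81  88  79   6  16  19  19  15  19  19  19  20  16  33  79  86
   79  79  76  76]]
[[ 507.7 -267.4  152.6]]
[[ 507.6 -269.1  152.6]]
[[ 507.5 -270.8  152.6]]
```

Call:
{"op": "apply_moves", "data": {"increments": [0,0,1,0,0,0,0,0,-0.2,4,0,0,0,0,0,-0.5,8,0,0,0,0,0,-0.8,12,0,0,0,0,0,-1.2,16,0,0,0,0,0,-1.6,20,-1,0,0,0,0,-1.6,23,-3,0,0,0,0,-1.6,25,-5,0,0,0,0,-1.6,25.5,-7,0,0,0,0,-1.6,25.5,-9,0,0,0,0,-1.6,25.5,-10,0,0,0,0,-1.6,25.5,-10.5,0,0,0,0,-1.6,25.5,-10.5,0,0,0,0,-1.6,25.5,-10.5,0,0,0]}}

```text
clock: 6.55
ee_pos: [494.7, -17.3, 140.7]
tcp_rot: [[0.078, 0.997, 0.001], [0.997, -0.078, -0.0], [0.0, 0.001, -1.0]]
wrist_force: [0.1, 0.2, -0.8]
width: 19.8
grasp_force: 30.0
```

```bash
python3 - <<'E'
from bench import env
from h import *
m,p,d,s=wrist(env,"w3"); print(s['ee_pos'],s['tcp_rot'],s['wrist_force'])
E
```

```text
[494.71500899 -17.29817538 140.66419025] [[ 7.83393931e-02  9.96925681e-01  1.45821370e-03]
 [ 9.96926745e-01 -7.83394064e-02 -4.80876774e-05]
 [ 6.62957552e-05  1.45749940e-03 -9.99998936e-01]] [ 0.06296422  0.19782251 -0.80686055]
```

View pics/w3.png

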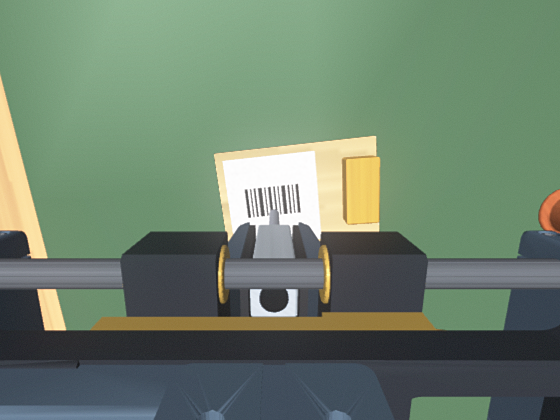

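Wrist view: the bar code runs from about (246,205) to (300,197), centred at (272.5,201). The nose is just above it and the weight is at (361,190). I'm checking the code's position from this view.

```bash
python3 - <<'E'
from h import *
f=np.load("pics/w3.npz");p=f['p'];m=dict(K=f['K'],world_from_camera=f['T'])
print(ray(m,[(272.5,201),(246,190),(250,217),(298,184),(300,212)],9).round(1))
E
```

```text
[[492.4 -16.    9. ]
 [468.3  -3.5   9. ]
 [469.5 -30.1   9. ]
 [517.7  -1.6   9. ]
 [517.9 -28.9   9. ]]
```

Call:
{"op": "apply_moves", "data": {"increments": [0,-0.1,0.1,-0.5,0,0,0,0,-0.1,0.1,-1,0,0,0,0,-0.1,0.1,-1,0,0,0,0,-0.1,0.1,-1,0,0,0,0,-0.1,0.1,-1,0,0,0,0,-0.1,0.1,-1,0,0,0,0,-0.1,0.1,-1,0,0,0,0,-0.1,0.1,-1,0,0,0,0,-0.1,0.1,-1,0,0,0,0,-0.1,0.1,-1,0,0,0,0,-0.1,0.1,-1,0,0,0,0,-0.1,0.1,-1,0,0,0,0,-0.1,0.1,-1,0,0,0,0,-0.1,0.1,-1,0,0,0,0,-0.1,0.1,-1,0,0,0,0,-0.1,0.1,-1,0,0,0,0,-0.1,0.1,-1,0,0,0,0,-0.1,0.1,-1,0,0,0,0,-0.1,0.1,-1,0,0,0,0,-0.1,0.1,-1,0,0,0]}}

```text
clock: 8.6
ee_pos: [493.2, -16.1, 130.0]
tcp_rot: [[0.078, 0.997, 0.0], [0.997, -0.078, -0.0], [0.0, 0.0, -1.0]]
wrist_force: [-0.9, -1.0, -0.2]
width: 19.7
grasp_force: 30.0
```

Call:
{"op": "apply_moves", "data": {"increments": [0,0,0,0,0,0,0,0,0,0,0,0,0,0,0,0,0,0,0,0,0,0,0,0,0,0,0,0,0,0,0,0,0,0,0,0,0,0,0,0,0,0]}}

```text
clock: 9.2
ee_pos: [493.2, -16.1, 130.0]
tcp_rot: [[0.078, 0.997, 0.0], [0.997, -0.078, -0.0], [-0.0, 0.0, -1.0]]
wrist_force: [0.1, 0.7, -0.3]
width: 19.8
grasp_force: 30.0
```

Call:
{"op": "apply_moves", "data": {"increments": [0,0,0,2,0,0,0,0,0,0,5,0,0,0,0,0,2,7,0,0,0,0,-0.5,6,8,0,0,0,0,-1,10,8,0,0,0,0,-1.9,14,8,0,0,0,0,-1.9,18,8,0,0,0,0,-1.9,22,8,0,0,0,0,-1.9,26,8,0,0,0,0,-1.9,29,8,0,0,0,0,-1.9,30.6,8,0,0,0,0,-1.9,30.6,8,0,0,0,0,-1.9,30.6,8,0,0,0,0,-1.9,30.6,8,0,0,0,0,-1.9,30.6,8,0,0,0,0,-1.9,30.6,8,0,0,0]}}

```text
clock: 10.8
ee_pos: [474.3, 288.9, 210.2]
tcp_rot: [[0.079, 0.997, 0.0], [0.997, -0.079, -0.0], [-0.0, 0.0, -1.0]]
wrist_force: [-0.1, -0.4, 0.2]
width: 19.9
grasp_force: 30.0
```

```bash
python3 - <<'E'
from bench import env
from h import *
m,p,d,s=wrist(env,"w4"); print(s['ee_pos'],s['tcp_rot'])
W=cv2.resize(p[130:240,200:350],(750,550),interpolation=2);cv2.imwrite("pics/c4.png",W[...,::-1])
E
```

```text
[474.32766678 288.89869017 210.16029123] [[ 7.92552896e-02  9.96854323e-01  2.40736398e-04]
 [ 9.96854349e-01 -7.92552698e-02 -9.06185989e-05]
 [-7.12539139e-05  2.47161129e-04 -9.99999967e-01]]
```

View pics/c4.png

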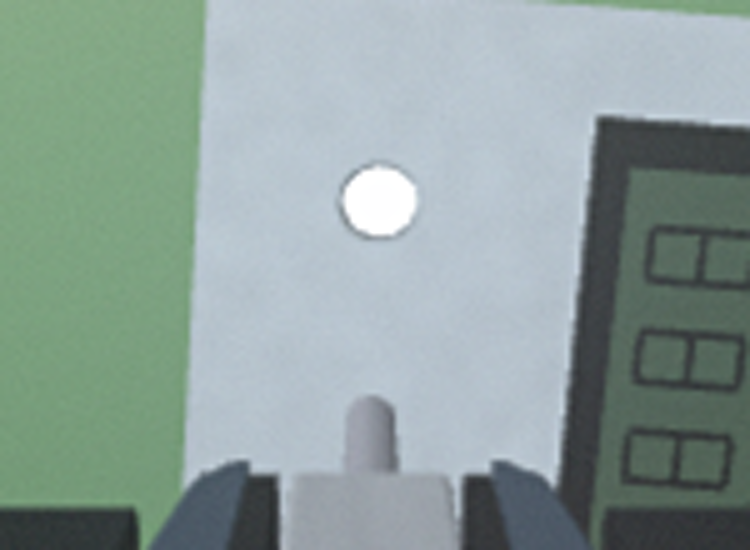

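The crop shows the round hole centred at (379,201), which is full-image pixel (275.4,169.8). The nose end is at (371,397), full-image (274.2,209).

```bash
python3 - <<'E'
from h import *
f=np.load("pics/w4.npz");p=f['p'];m=dict(K=f['K'],world_from_camera=f['T'])
g=cv2.cvtColor(p,cv2.COLOR_RGB2GRAY)
k=np.zeros(g.shape,np.uint8);k[155:185,262:290]=(np.abs(g[155:185,262:290].astype(int)-np.median(g[155:185,262:290]))>14)
c=max(cv2.findContours(k,0,2)[0],key=cv2.contourArea);r=cv2.minAreaRect(c);print(r,ray(m,r[0],70).round(1),ray(m,cv2.boxPoints(r),70).round(1).tolist())
print("tip front",ray(m,[(273.9,209),(273.9,208.5)],210.2-90.4).round(1))
E
```

```text
((275.0, 169.5), (15.0, 16.0), 90.0) [[476.6 318.9  70. ]] [[469.6, 326.6, 70.0], [484.8, 325.4, 70.0], [483.7, 311.1, 70.0], [468.3, 312.3, 70.0]]
tip front [[473.4 292.1 119.8]
 [473.4 292.5 119.8]]
```

Call:
{"op": "apply_moves", "data": {"increments": [0,0.3,1,-1.5,0,0,0,0,0.3,1.8,-3,0,0,0,0,0.3,1.8,-4,0,0,0,0,0.3,1.8,-4.4,0,0,0,0,0.3,1.8,-4.4,0,0,0,0,0.3,1.8,-4.4,0,0,0,0,0.3,1.8,-4.4,0,0,0]}}

```text
clock: 11.55
ee_pos: [477.6, 307.9, 166.7]
tcp_rot: [[0.078, 0.997, 0.001], [0.997, -0.078, 0.001], [0.001, 0.001, -1.0]]
wrist_force: [0.3, 0.3, -1.0]
width: 19.6
grasp_force: 30.0
```

```bash
python3 - <<'E'
from bench import env
from h import *
m,p,d,s=wrist(env,"w5"); print(s['ee_pos'],s['wrist_force'])
W=cv2.resize(p[160:240,220:330],(770,560),interpolation=2);cv2.imwrite("pics/c5.png",W[...,::-1])
E
```

```text
[477.59180939 307.94259055 166.67101953] [ 0.33085066  0.29372079 -1.02288366]
```

View pics/c5.png

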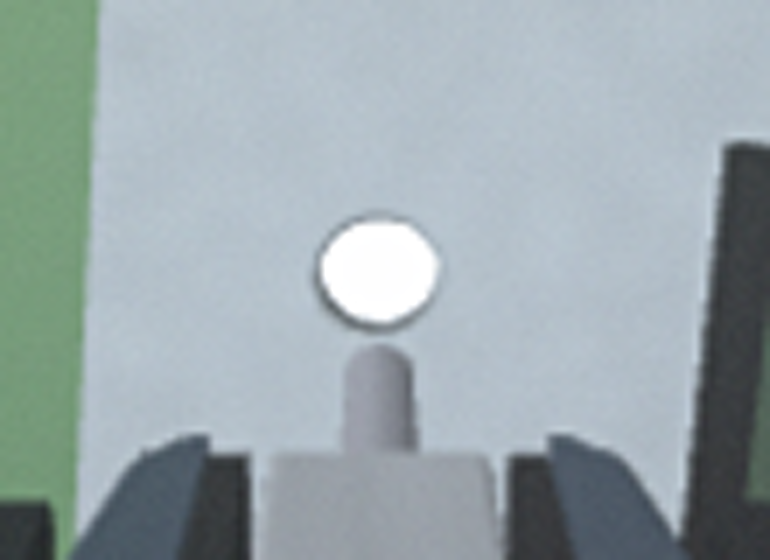

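The crop shows the hole's rim centred at (377.5,271) and the nose centred on column 379, with its front edge at row 343. I'm computing the remaining shift.

```bash
python3 - <<'E'
from h import *
f=np.load("pics/w5.npz");m=dict(K=f['K'],world_from_camera=f['T'])
c=lambda x,y:(220+x/7-.43,160+y/7-.43)
h=ray(m,[c(377.5,271),c(314,271),c(441,271),c(377.5,209),c(377.5,333)],70);t=ray(m,[c(379,343),c(345,380)],76.3)
print(h.round(1),t.round(1),"shift",(h[0]-t[0]).round(1)+[0,4,0])
E
```

```text
[[477.  319.   70. ]
 [469.4 319.6  70. ]
 [484.6 318.4  70. ]
 [477.6 326.5  70. ]
 [476.4 311.4  70. ]] [[476.6 311.6  76.3]
 [472.2 307.4  76.3]] shift [ 0.4 11.4 -6.3]
```

Call:
{"op": "apply_moves", "data": {"increments": [0,0,0.6,0,0,0,0,0,0,1.1,0,0,0,0,0,0,1.1,0,0,0,0,0,0,1.1,0,0,0,0,0,0,1.1,-0.4,0,0,0,0,0,1.1,-0.8,0,0,0,0,0,1.1,-1.2,0,0,0,0,0,1.1,-1.2,0,0,0,0,0,1.1,-1.2,0,0,0]}}

```text
clock: 12.5
ee_pos: [477.1, 318.8, 153.7]
tcp_rot: [[0.078, 0.997, -0.0], [0.997, -0.078, -0.0], [-0.0, -0.0, -1.0]]
wrist_force: [0.0, 0.1, -0.7]
width: 19.9
grasp_force: 30.0
```

```bash
python3 - <<'E'
from bench import env
from h import *
m,p,d,s=wrist(env,"w6"); print(s['ee_pos'],s['wrist_force'],s['wrist_torque'])
W=cv2.resize(p[160:240,220:330],(770,560),interpolation=2);cv2.imwrite("pics/c6.png",W[...,::-1])
E
```

```text
[477.11098616 318.75907637 153.73645368] [ 0.0321783   0.0744638  -0.67537366] [-0.12615173  0.06956557  0.01072173]
```

View pics/c6.png

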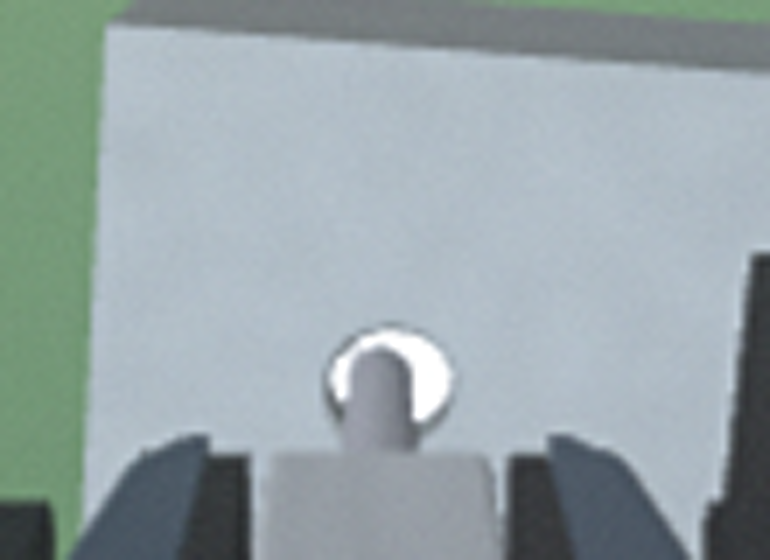

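The nose is inside the round hole without contact: hole centre at column 389, nose at 380, about 1 mm to correct in +x. I'm continuing down gently.

Call:
{"op": "apply_moves", "data": {"increments": [0,0.1,0,-0.3,0,0,0,0,0.1,0,-0.6,0,0,0,0,0.1,0,-0.9,0,0,0,0,0.1,0,-1.2,0,0,0,0,0.1,0,-1.4,0,0,0,0,0.1,0,-1.6,0,0,0,0,0.1,0,-1.6,0,0,0,0,0.1,0,-1.6,0,0,0,0,0.1,0,-1.6,0,0,0]}}

```text
clock: 13.45
ee_pos: [478.0, 318.8, 138.2]
tcp_rot: [[0.078, 0.997, -0.0], [0.997, -0.078, -0.0], [-0.0, -0.0, -1.0]]
wrist_force: [-0.7, -1.1, 2.2]
width: 19.8
grasp_force: 30.0
```

Call:
{"op": "apply_moves", "data": {"increments": [0,0,0,-0.1,0,0,0,0,0,0,-0.2,0,0,0,0,0,0,-0.3,0,0,0,0,0,0,-0.4,0,0,0,0,0,0,-0.45,0,0,0,0,0,0,-0.45,0,0,0,0,0,0,-0.45,0,0,0,0,0,0,-0.45,0,0,0]}}

```text
clock: 14.25
ee_pos: [478.1, 318.8, 133.5]
tcp_rot: [[0.078, 0.997, -0.0], [0.997, -0.078, -0.0], [-0.0, -0.0, -1.0]]
wrist_force: [-2.6, -1.0, 4.2]
width: 19.8
grasp_force: 30.0
```

```bash
python3 - <<'E'
from bench import env
import numpy as np
F=[]
for i in range(6):
    env.grab_frame("wrist"); s=env.sense(); F.append(s['wrist_force'])
print(s['ee_pos'],np.mean(F,0),np.array(F)[:,2],s['width'],s['grasp_force'])
E
```

```text
[478.11830781 318.83081738 133.49726564] [-2.39087645 -0.90597097  3.83437727] [3.74447679 4.19904147 3.73942869 3.75878144 3.56979323 3.99474202] 19.93039145579649 29.997942745685577
```

Call:
{"op": "apply_moves", "data": {"increments": [0,-0.05,0,0,0,0,0,0,-0.1,0,-0.05,0,0,0,0,-0.1,0,-0.1,0,0,0,0,-0.1,0,-0.1,0,0,0,0,-0.1,0,-0.1,0,0,0]}}

```text
clock: 15.05
ee_pos: [477.8, 318.9, 132.7]
tcp_rot: [[0.078, 0.997, 0.002], [0.997, -0.078, 0.0], [0.0, 0.001, -1.0]]
wrist_force: [-0.4, -2.2, 5.2]
width: 19.9
grasp_force: 30.0
```

```bash
cat > f.py <<'E'
from bench import env
import numpy as np
F=[]
for i in range(6):
    env.grab_frame("wrist"); s=env.sense(); F.append(s['wrist_force'])
print(s['clock'],s['ee_pos'],np.mean(F,0),np.array(F)[:,2],s['width'],s['grasp_force'])
E
python3 f.py
```

```text
15.35 [477.75120215 318.89324505 132.67781425] [ 1.14740798 -1.97407261  4.14473915] [4.3666394  3.99229064 3.83072969 4.24158639 4.37607204 4.06111674] 19.576267343419424 29.992070496082306
```

Call:
{"op": "apply_moves", "data": {"increments": [0,0,0,-0.03,0,0,0,0,0,0,-0.06,0,0,0,0,0,0,-0.06,0,0,0,0,0,0,-0.06,0,0,0]}}

```text
clock: 15.75
ee_pos: [477.7, 318.9, 132.0]
tcp_rot: [[0.078, 0.997, 0.001], [0.997, -0.078, 0.0], [0.0, 0.001, -1.0]]
wrist_force: [3.1, -2.5, 4.3]
width: 20.3
grasp_force: 30.0
```

```bash
python3 f.py
```

```text
16.05 [477.57802318 319.02108283 132.05436729] [ 3.57960805 -2.35882965  4.43274043] [3.99152557 5.18488107 3.54135673 4.463769   4.81766105 4.5972492 ] 19.493646314071118 29.991654753684998
```

Call:
{"op": "apply_moves", "data": {"increments": [0,0.03,0,-0.03,0,0,0,0,0.05,0,-0.07,0,0,0,0,0.05,0,-0.07,0,0,0,0,0.05,0,-0.07,0,0,0]}}

```text
clock: 16.45
ee_pos: [477.7, 319.0, 131.7]
tcp_rot: [[0.078, 0.997, 0.0], [0.997, -0.078, 0.0], [0.0, 0.0, -1.0]]
wrist_force: [2.4, -2.0, 7.7]
width: 20.1
grasp_force: 30.0
```

```bash
python3 f.py
```

```text
16.75 [477.69902387 318.98823504 131.70755075] [ 2.776103   -2.27761345  7.43259018] [6.78755244 6.71596977 8.10194728 7.41267978 7.38041563 8.19697618] 20.051473978460226 29.993025362491608
```

The force jumped from 4.4 to 7.4 N over 0.35 mm, so the key is at its stop, with little force and the grip firm. Handing in.

```bash
python3 -c "
from bench import env
print(env.close_job())"
```

```text
the job is handed in; nothing more can be done
None
```

I handed the job in with the pen still gripped at 30 N and its nose holding the reset key at its stop with about 8 N. The bar code was scanned beforehand from about 3 cm for over 2 s, without touching the card; the hand-in returned no verdict.

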